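# Wedge the mould up to its height stop

## Task

The mould block sits on the wedge jack's platen, under the bridge. Pick up the loose steel wedge, slide its thin end into the mouth of the jack and push it in gently until the mould has risen to the height stop under the bridge and is held snugly against it, without straining the stop; then let go and leave the wedge in place. Leave the other things where they are.

Things in the scene. Friction and masses are not known exactly. Their poses are not given: they have to be found in the camera images.
- wedge: Loose plain oiled steel wedge, 0.3 kg, 130 mm long, 30 wide; self-locking under load. Origin: centre of its underside. +y points to the thin end: the top slopes from 4 mm high at y = +65 to 25 mm at y = -19 (1 in 4), then is level to the rear end at y = -65. There a heel block, 24 mm wide (x), y = -64 to -44 mm, stands up to z = 50 mm, to grip from above.
- wedge_grip (a point): Middle of the upright part of the wedge's heel block, at wedge (0, -54, 34) mm; axes as the wedge.
- wedge_tip (a point): Middle of the wedge's thin end, at its underside: wedge (0, 65, 0) mm.
- stand: Wedge jack, fixed: steel base plate 110 mm wide (x), y = -130 to +65 mm, top face 8 mm above the bench. Origin on the bench below the centre of platen and mould; the wedge is driven along +y. It runs on the base plate in a channel 36 mm wide between side walls 16 mm high (y = -42 to +50 mm) whose flared mouth begins at y = -68 mm. Its yaw differs from start to start.
- platen: Steel plate 70 x 78 mm, 0.3 kg, riding straight up and down in the stand with about 1 N of friction; the mould lies on it, 22 mm above this origin. Origin: lowest line of its half-round foot (radius 6 mm, across the channel at stand y = 0), at stand z = 16 mm when down, 8 mm above the base plate.
- mould: Grey mould block, 67 x 71 x 29 mm, 0.2 kg, loose on the platen between low lips. Origin at the centre of its underside. Its top stands 67 mm above the bench at the start.
- bridge: Fixed aluminium bridge across the stand on two round posts at stand x = +-47 mm, 12 mm thick; bar 110 x 24 mm, 108 to 124 mm above the bench, post nuts to 131 mm, end of the stop screw to about 145 mm. Origin as the stand's. The stop screw hangs from its middle and is part of it.
- beaker: Bystander: clear measuring beaker, 64 mm across, 81 mm high; origin under its centre.
- packing_bar: Bystander: aluminium bar 52 x 12 x 19 mm; origin under its centre.
- mould_plate: Bystander: aluminium plate 60 x 60 x 12 mm; origin under its centre.
- casting_2: Bystander: small moulded scalloped knob, 34 mm across, 7 mm high; origin under its centre.
- bridge_mid (a point): Middle of the bar's underside. The height stop, a screw with a flat round foot 20 mm across, hangs from here over the mould. It is set anew each time and not reported: the foot starts 2 to 9 mm above the mould's top, so contact must be felt. Snug is a press of 3 N or more, about 10 N is right, over 25 N strains it. Each newton of press needs 0.5 to 0.7 N more push than lifting (4 to 7 N).

How it is judged:
On the way, in this order (a step that is already met when the one before it is completed fails the run):
1. the wedge's thin end is in the channel, the platen still down (y of wedge_tip in the frame of stand above -0.045 m and x of wedge_tip in the frame of stand between -0.012 and 0.012 m and z of wedge_tip in the frame of stand below 0.014 m and z of platen in the frame of stand below 0.017 m).
2. the wedge lifts the platen by 2 mm (z of platen in the frame of stand above 0.018 m and contact force between wedge and platen above 1 N), for 0.1 s.
At the end, for the whole second after the job is handed in: The wedge lies flat in the channel under the platen's foot (thin end more than 15 mm past the foot), let go and at rest, and carries the platen; the mould lies level on the platen (within 6 mm of its centre) and is pressed against the height stop with 3 N or more (25 N is never exceeded) (contact force between mould and bridge above 3 N and contact force between wedge and platen above 3 N and y of wedge_tip in the frame of stand above 0.015 m and angle between each of wedge, mould's own z axis and vertical below 0.06 rad and horizontal distance between mould and platen below 0.006 m and linear speed of each of wedge, mould below 0.01 m/s); the robot touches nothing.
It fails at once if the mould is pressed against the stop or bridge with more than 25 N (contact force between mould and bridge above 25 N).
It fails at once if a bystander is moved by more than 30 mm (distance of any of beaker, packing_bar, mould_plate, casting_2 from where it was at the start of the episode above 0.03 m).
It also fails if it takes over 72 s, if anything falls off the work surface, if the arm or the gripper's body presses on something with over 40 N, if the wrist force passes 120 N, or if a joint passes its speed limit or range.

## Robot

A 7-joint arm with a two-finger parallel gripper is mounted at the origin on a cart in front of the work surface, level with it; the furniture and walls round the work are solid. World frame = base frame: x ahead of the robot, y to its left, z up, the work surface at z = 0. Lengths are in m, angles in rad, forces in N, time in s.
With the tool pointing down it reaches from about 0.4 to 0.875 m from the base axis. Payload 19.3 kg.
Tool frame: the origin (TCP) lies midway between the tips of the shut fingers; the grasp point (between the pads) lies 19 mm behind it; x points along the fingers, y is the direction in which the jaws open and shut, and the axes are right-handed (so a half turn about x gives the same grasp; the last joint's range is limited). The gripper opens to 85 mm and grips with 20 to 120 N. Pads are 22 mm wide; open, the fingers measure 114 mm over their backs; the gripper's body (76 mm by 85 mm) begins 54 mm behind the grasp point. The pads swing forward as they close: fully open they stand 13 mm farther back than shut.
Start: joints at [-1.418, 0.521, -0.036, 1.599, 0.021, 1.021, -0.113], TCP at [0.138, 0.61, 0.231] pointing down, gripper open.
Joint ranges: [-2.91, 2.91], [-0.3, 2.13], [-1.5, 1.42], [0.17, 2.43], [-1.26, 4.41], [0.16, 1.93], [-2.52, 2.52]. Speed limits (rad/s): [1.89, 1.89, 2.39, 2.39, 3.01, 3.01, 3.01].

## Interface

Orientations are given as [roll, pitch, yaw] about the fixed x, y, z axes, in that order (R = Rz(yaw) Ry(pitch) Rx(roll)).
In Python, from workcell import telemetry, vision, workorder gives the robot as it stands. The module is installed in compiled form; this text tells all that it offers.
- The arm moves only by the tool play_rows, never from a script. Its argument "deltas" is a list of rows, each a list of 7 numbers: the shift along the world's x, y, z in mm, then the turn, a rotation vector about the world's x, y, z in degrees, then the finger opening in mm, from 0 to 85.4. In form: [[x, y, z, wx, wy, wz, jaw], ...]. A call has 1 to 8 rows; each row shifts and turns the commanded pose from where the row before left it; what a row does not reach is not made up. A row lasts 1/8 s, in which the tool goes at most 62.5 mm and 10.7 degrees, less where a joint would pass 70% of its speed; a pose out of reach is approached as far as the arm can. A call with a gripper value outside its range is refused whole. The fingers move at their own pace and stop on an object; "grip_force" is the grip in N (left out, the last holds). Time passes only in rows, so rows that do not move let the fingers close. It gives the time, the measured TCP pose, the force and the opening at its end, in the units of the state.
- telemetry.observe(): the state, without advancing time (a new reading comes with each control period).
- vision.grab_frame(name): name is "scene" or "top" or "wrist"; returns the picture (384x512x3 uint8, red, green, blue); there is no depth.
- vision.camera_info(name): a dict with "mtx" (3x3 intrinsics, pixels), "rvec" (rotation vector, rad) and "tvec" (3), from world to camera coordinates, as OpenCV has them. Camera axes: x right, y down, z forward; pixel columns grow to the right and rows downward; lengths in m; the calibration is good to about 2 mm. A picture is of the moment at which its call begins: read the wrist's pose just before it. camera_info takes no time and is no camera call; for the wrist camera it gives the pose at the moment of the call.
- workorder.job_done(): hands the job in, once; it reports no verdict.
The state is a dict: "clock": time; "qpos": joint angles; "qd": joint speeds; "joint_efforts": joint torques, N m; "position": TCP position; "tool_rot": TCP orientation; "force": force on the tool from outside, world axes, zero at the start; "moment": the same for the moment, N m; "grip_width": finger opening in m.
Only numpy, scipy, OpenCV 4.12 (cv2) and the standard library are available. Lean on these libraries where they do the work, as an engineer would, in place of code of your own. Each camera call takes 0.05 s, during which the arm holds its last target. There are 200 camera calls.

## Working session

There is one attempt and no reset: what is moved stays moved. The work goes in short steps, Python scripts to look and compute and a tool call to move; the robot and the scene stay as the last step left them, time stands still between calls to the robot, and variables do not carry over. Pictures are saved under pics/ and viewed, about 8 in all and at most 12, crops included, and the job is handed in when it is done.

Besides the shell and the picture viewer there is one more tool, called after "Request:" by a JSON object that holds its "method" and its "body", one argument or row to a line. play_rows: Moves the arm, as the interface text tells. Its arguments: {"type":"object","properties":{"deltas":{"type":"array","items":{"type":"array","items":{"type":"number"}}},"grip_force":{"type":"number"}},"required":["deltas"]}

```bash
mkdir -p pics; cat > h.py <<'E'
import numpy as np, cv2
from workcell import telemetry, vision, workorder
def cam(n):
    c=vision.camera_info(n); K=np.array(c["mtx"],float); R=cv2.Rodrigues(np.array(c["rvec"],float))[0]; t=np.array(c["tvec"],float).ravel()
    return K,R,t
def ray(c,uv,z):
    K,R,t=c; uv=np.atleast_2d(uv).astype(float)
    d=(R.T@np.linalg.inv(K)@np.c_[uv,np.ones(len(uv))].T).T
    o=-R.T@t; return o+d*((z-o[2])/d[:,2])[:,None]
def proj(c,P):
    K,R,t=c; return cv2.projectPoints(np.atleast_2d(P).astype(float),cv2.Rodrigues(R)[0],t,K,None)[0][:,0]
def save(n,f):
    im=vision.grab_frame(n); cv2.imwrite(f"pics/{f}.png",im[:,:,::-1]); return im
E
python3 - <<'E'
from h import *
a=save("top","top0");b=save("scene","scene0")
print(telemetry.observe())
for n in("top","scene"):
    K,R,t=cam(n);print(n,K.tolist(),-R.T@t,R.tolist())
E
```

```text
{'clock': 0.1, 'qpos': array([-1.4181797 ,  0.52197424, -0.03633809,  1.59994806,  0.02121567,
        1.02113166, -0.11277747]), 'qd': array([ 2.50155199e-05, -1.23611327e-03, -1.25217995e-03, -7.28507834e-04,
        3.72427878e-04, -1.34745578e-03,  7.85831813e-04]), 'joint_efforts': array([ 3.83948180e-03, -9.28479052e+01,  1.98427118e+00, -3.70536268e+01,
        1.81522162e-02,  5.23421084e-03, -5.72549061e-05]), 'position': array([0.13807404, 0.60923515, 0.23077188]), 'tool_rot': array([-1.49204926,  1.56972055, -1.71483695]), 'force': array([-0.5298766 , -0.8711742 , -0.29244969]), 'moment': array([ 0.02001019,  0.02053367, -0.04241522]), 'grip_width': 0.08524578909793794}
top [[361.2850898351112, 0.0, 253.2146113296853], [0.0, 361.2850898351112, 191.99433888872855], [0.0, 0.0, 1.0]] [ 0.51719999 -0.00314248  0.94620332] [[0.0016735554293678678, -0.9999889031581031, 0.004403722616073424], [-0.9985944368083703, -0.0019044771095093616, -0.05296719496361437], [0.05297499398394506, -0.004308889368948389, -0.9985865428117922]]
scene [[418.0278173593673, 0.0, 253.4344239869331], [0.0, 418.0278173593673, 187.34390362770702], [0.0, 0.0, 1.0]] [0.26077051 0.38128917 0.79712953] [[-0.8222193757304117, -0.5691058989100262, -0.008589179198443875], [-0.46977141990346033, 0.6870709736788194, -0.5542998197455281], [0.32135667289692105, -0.45172110085078965, -0.8322727532670837]]
```

View pics/top0.png

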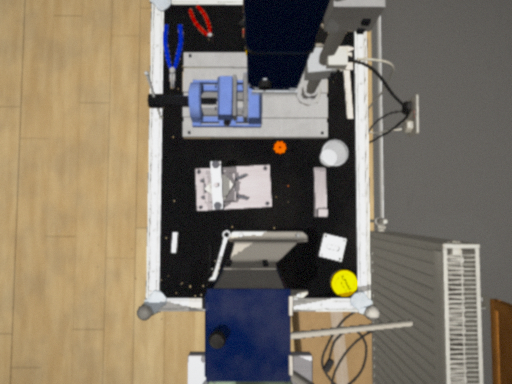

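View pics/scene0.png

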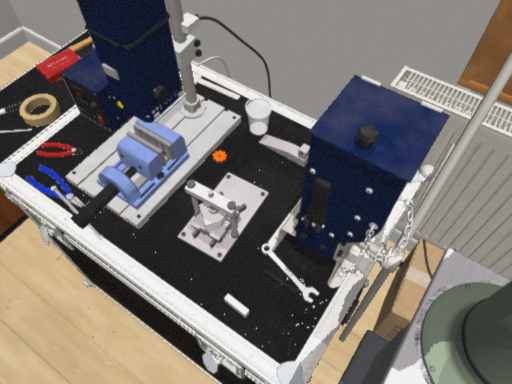

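Top view: the stand plate is at u 195–271, v 164–210 with its bridge at u≈216, so it is driven towards image left (+y world). The wedge is at u≈320, v 167–217, heel at the bottom. The beaker is at (334,153). Next I measure from enlarged crops.

```bash
python3 - <<'E'
from h import *
im=cv2.imread("pics/top0.png");c=cam("top")
cr=im[130:230,185:355]; a=cv2.resize(cr,None,fx=4.6,fy=4.6,interpolation=cv2.INTER_CUBIC); cv2.imwrite("pics/topcrop.png",a)
g=cv2.cvtColor(im,cv2.COLOR_BGR2GRAY); m=(g>70).astype(np.uint8)
n,l,s,ce=cv2.connectedComponentsWithStats(m[130:230,180:350])
for i in range(1,n):
    if s[i,4]>60:
        cs=cv2.findContours((l==i).astype(np.uint8),0,1,offset=(180,130))[0][0]
        r=cv2.minAreaRect(cs);b=cv2.boxPoints(r)
        print(s[i],np.round(b,1).tolist(),'\n',np.round(ray(c,b,0.008)[:,:2],4).tolist())
E
```

```text
[   2    0  147    9 1306] [[182.0, 130.0], [328.0, 130.0], [328.0, 138.0], [182.0, 138.0]] 
 [[0.7294, 0.1798], [0.7304, -0.2034], [0.7092, -0.2032], [0.7082, 0.1796]]
[ 133    9   36   79 1382] [[298.1000061035156, 210.39999389648438], [324.79998779296875, 134.3000030517578], [352.5, 144.10000610351562], [325.79998779296875, 220.1999969482422]] 
 [[0.5193, -0.1238], [0.7189, -0.1949], [0.6934, -0.2674], [0.4942, -0.1956]]
[ 93  11  14  13 136] [[273.0, 141.0], [286.0, 141.0], [286.0, 153.0], [273.0, 153.0]] 
 [[0.7009, -0.0588], [0.701, -0.0929], [0.6693, -0.0928], [0.6692, -0.0588]]
[  14   30   79   52 3461] [[192.89999389648438, 161.0], [269.79998779296875, 156.6999969482422], [272.6000061035156, 207.39999389648438], [195.8000030517578, 211.60000610351562]] 
 [[0.6477, 0.1503], [0.6594, -0.0504], [0.5271, -0.0576], [0.5157, 0.1416]]
```

View pics/topcrop.png

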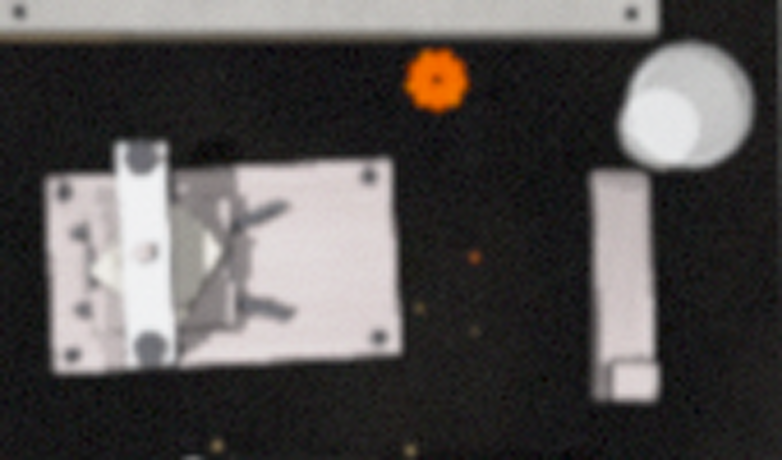

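```bash
python3 - <<'E'
from h import *
c=cam("top")
f=lambda x,y:[(x+.5)/4.6-.5+185,(y+.5)/4.6-.5+130]
P=ray(c,[f(46,178),f(390,158),f(402,353),f(53,374)],.008)[:,:2]
print(P.round(4).tolist()); L=np.linalg.norm
print("len",L(P[0]-P[1]),L(P[3]-P[2]),"wid",L(P[0]-P[3]),L(P[1]-P[2]))
front=(P[1]+P[2])/2; back=(P[0]+P[3])/2
d=back-front; yaw=np.arctan2(d[1],d[0]); u=d/L(d)
o1=front+.130*u; o2=back-.065*u
w=P[0]-P[3]; e=P[1]-P[2]
print("stand y dir deg",np.degrees(yaw),"from short edges",np.degrees(np.arctan2(w[1],w[0])),np.degrees(np.arctan2(e[1],e[0])),"o",o1,o2)
b=ray(c,[f(140,157),f(151,347)],.131)[:,:2]; print("nuts mid",b.mean(0),L(b[0]-b[1]))
h=ray(c,[f(612,362),f(657,360),f(659,401),f(613,402)],.05)[:,:2]; print("heel",h.round(4).tolist(),h.mean(0))
t=ray(c,[f(591,171),f(648,172)],.004)[:,:2]; print("tip",t,t.mean(0))
d=t.mean(0)-h.mean(0);print("L",L(d),np.degrees(np.arctan2(d[1],d[0])))
E
```

```text
[[0.6285, 0.1457], [0.6404, -0.0493], [0.5298, -0.056], [0.5176, 0.1407]]
len 0.19541996066094164 0.1970528144831467 wid 0.1110678323773163 0.11083078756794447
stand y dir deg 93.50634254679105 from short edges 2.6211143883928254 3.463386849234342 o [0.57711919 0.07709037] [0.57704358 0.07832441]
nuts mid [0.57764373 0.07698369] 0.0938142936967444
heel [[0.5245, -0.1669], [0.5257, -0.1912], [0.5036, -0.1921], [0.503, -0.1673]] [ 0.51420623 -0.17935027]
tip [[ 0.6337127  -0.16415802]
 [ 0.63321154 -0.19668732]] [ 0.63346212 -0.18042267]
L 0.11926071637640669 -0.5152165004808481
```

```bash
python3 - <<'E'
from h import *
from scipy.spatial.transform import Rotation as Ro
s=cam("scene");t=cam("top")
def P(c):
    K,R,tt=c; return K@np.c_[R,tt]
def tri(a,b):
    X=cv2.triangulatePoints(P(t),P(s),np.array(a,float),np.array(b,float))[:,0]; X=X[:3]/X[3]; return X.round(3),(proj(t,X)-a).round(1)
print("knob",tri([217,340],[367,135]))
print("corner",tri([290,290],[350,78]),tri([206,290],[312,128]))
print("arm body base scene z0",ray(s,[[300,240],[332,255],[270,235]],0).round(3).tolist())
print("grey in top z0",ray(t,[[228,234],[306,234]],0).round(3).tolist())
print(Ro.from_euler('xyz',telemetry.observe()['tool_rot']).as_matrix().round(3))
K,R,tt=cam("wrist");print(-R.T@tt,R.round(2).tolist())
i=save("wrist","w0")
im=cv2.imread("pics/scene0.png");cv2.imwrite("pics/sc.png",np.hstack([cv2.resize(im[80:300,240:420],None,fx=2.2,fy=2.2),cv2.resize(cv2.imread("pics/top0.png")[220:384,180:330],None,fx=2.2,fy=2.2,).__class__(484) if 0 else cv2.resize(cv2.imread("pics/top0.png")[220:384,180:330],(396,484))]))
E
```

```text
knob (array([0.336, 0.046, 0.426]), array([[-0.2, -0.4]]))
corner (array([ 0.404, -0.058,  0.402]), array([[-1.5, -2.6]])) (array([0.401, 0.062, 0.413]), array([[0.7, 1.1]]))
arm body base scene z0 [[0.411, 0.003, 0.0], [0.339, -0.005, 0.0], [0.47, 0.029, 0.0]]
grey in top z0 [[0.458, 0.058, 0.0], [0.458, -0.145, 0.0]]
[[-0.     0.221  0.975]
 [-0.001  0.975 -0.221]
 [-1.    -0.001  0.   ]]
[0.06639661 0.62590449 0.37386597] [[0.22, 0.98, -0.0], [0.93, -0.21, 0.28], [0.28, -0.07, -0.96]]
```

View pics/sc.png

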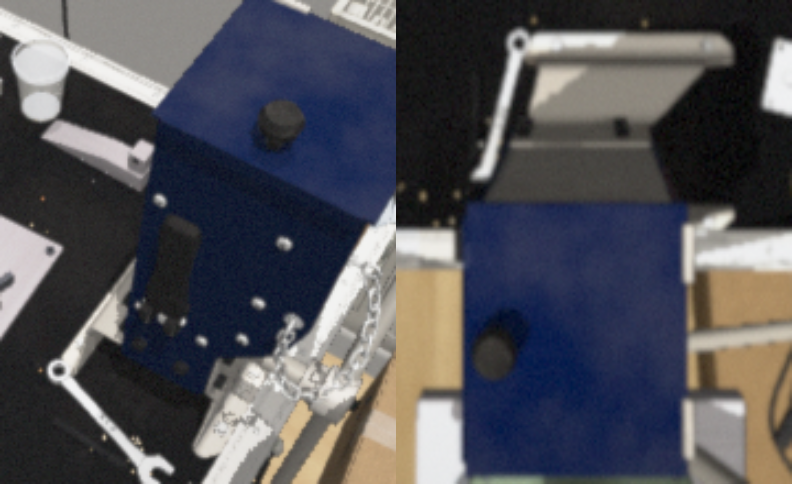

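The blue machine (top at z≈0.41, x 0.2–0.40, y ±0.06) is solid furniture. The arm has to pass over it or round it, and a transit arc at r≈0.6 m clears it. I work out the rows next.

```bash
python3 - <<'E'
import numpy as np
n=20
a=np.radians(np.linspace(77.24,-19.2,n+1)); r=np.linspace(.625,.545,n+1)
z=np.r_[np.linspace(231,300,6),np.full(9,300),np.linspace(275,160,6)]
P=np.c_[r*np.cos(a)*1000,r*np.sin(a)*1000,z]; P=np.round(P)
print(np.diff(P,axis=0).astype(int).tolist(), P[-1])
E
```

```text
[[50, -18, 14], [47, -22, 14], [45, -25, 13], [43, -29, 14], [40, -32, 14], [37, -35, 0], [33, -38, 0], [30, -41, 0], [26, -42, 0], [23, -44, 0], [18, -46, 0], [14, -47, 0], [11, -47, 0], [6, -48, 0], [2, -48, -25], [-2, -47, -23], [-6, -47, -23], [-10, -46, -23], [-13, -44, -23], [-17, -43, -23]] [ 515. -179.  160.]
```

Request:
{"method": "play_rows", "body": {
  "deltas": [
    [50,-18,14,0,0,-8.4,85],
    [47,-22,14,0,0,-8.4,85],
    [45,-25,13,0,0,-8.4,85],
    [43,-29,14,0,0,-8.4,85],
    [40,-32,14,0,0,-8.4,85],
    [37,-35,0,0,0,-8.4,85],
    [33,-38,0,0,0,-8.4,85]
  ],
  "grip_force": 60
}}

```text
clock: 1.02
position: [0.4342, 0.4093, 0.3003]
tool_rot: [1.884, 1.571, 0.63]
force: [0.4, 0.8, 0.5]
grip_width: 0.0846
```

Request:
{"method": "play_rows", "body": {
  "deltas": [
    [30,-41,0,0,0,-8.4,85],
    [26,-42,0,0,0,-8.4,85],
    [23,-44,0,0,0,-8.4,85],
    [18,-46,0,0,0,-8.4,85],
    [14,-47,0,0,0,-8.4,85],
    [11,-47,0,0,0,-8.4,85],
    [6,-48,0,0,0,-8.4,85]
  ]
}}

```text
clock: 1.9
position: [0.5613, 0.094, 0.3002]
tool_rot: [-0.21, 1.571, -2.49]
force: [0.9, 0.3, 0.4]
grip_width: 0.0849
```

Request:
{"method": "play_rows", "body": {
  "deltas": [
    [2,-48,-25,0,0,-8.4,85],
    [-2,-47,-23,0,0,-8.4,85],
    [-6,-47,-23,0,0,-8.4,85],
    [-10,-46,-23,0,0,-8.4,85],
    [-13,-44,-23,0,0,-8.4,85],
    [-17,-43,-23,0,0,-8.1,85],
    [0,0,0,0,0,0,85],
    [0,0,0,0,0,0,85]
  ]
}}

```text
clock: 2.9
position: [0.5153, -0.1791, 0.1602]
tool_rot: [-1.11, 1.57, 2.025]
force: [0.6, -0.0, 0.2]
grip_width: 0.0853
```

```bash
python3 - <<'E'
from h import *
from scipy.spatial.transform import Rotation as Ro
s=telemetry.observe();c=cam("wrist");i=save("wrist","w1")
M=Ro.from_euler('xyz',s['tool_rot']).as_matrix();print(s['position'],s['qpos'].round(2),s['force'],M.round(3).tolist())
np.savez("w1",K=c[0],R=c[1],t=c[2]);print(-c[1].T@c[2])
print(proj(c,[[.5142,-.1793,.05],[.6335,-.1804,0]]).round(1))
E
```

```text
[ 0.51534446 -0.17906438  0.16024838] [-0.28  0.6   0.73  1.9  -0.53  0.84 -0.85] [ 0.56464467 -0.00647868  0.19290874] [[-0.0, -0.007, -1.0], [0.0, -1.0, 0.007], [-1.0, -0.0, 0.0]]
[ 0.58677723 -0.17914053  0.30334506]
[[255.1 185.9]
 [255.2  35.3]]
```

View pics/w1.png

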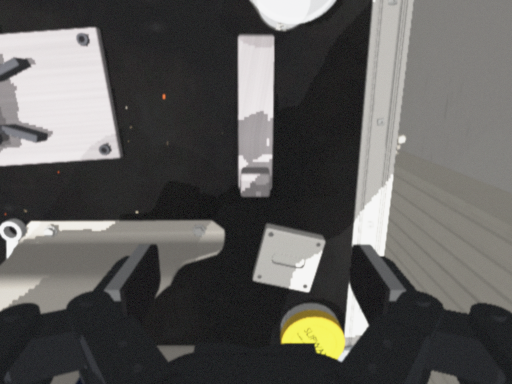

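Tip edge at (256,36) and heel top at about (256,187), against predictions of (255,35) and (255,186). They agree, so I descend and grip the heel.

Request:
{"method": "play_rows", "body": {
  "deltas": [
    [-1,0,-40,0,0,0,60],
    [0,0,-40,0,0,0,60],
    [0,0,-30,0,0,0,60],
    [0,0,-15,0,0,0,60],
    [0,0,-7,0,0,0,60],
    [0,0,0,0,0,0,60]
  ]
}}

```text
clock: 3.7
position: [0.5146, -0.1794, 0.0288]
tool_rot: [3.1, 1.57, -0.049]
force: [-0.6, -0.6, 0.3]
grip_width: 0.0595
```

Request:
{"method": "play_rows", "body": {
  "deltas": [
    [0,0,0,0,0,0,15],
    [0,0,0,0,0,0,15],
    [0,0,0,0,0,0,15],
    [0,0,0,0,0,0,15],
    [0,0,0,0,0,0,15],
    [0,0,0,0,0,0,15]
  ],
  "grip_force": 60
}}

```text
clock: 4.45
position: [0.5145, -0.1795, 0.029]
tool_rot: [-3.04, 1.57, 0.093]
force: [-1.1, 0.6, 9.6]
grip_width: 0.0231
```

Request:
{"method": "play_rows", "body": {
  "deltas": [
    [0,0,10,0,0,0,15],
    [0,0,20,0,0,0,15],
    [0,0,10,0,0,0,15],
    [0,0,0,0,0,0,15]
  ]
}}

```text
clock: 4.95
position: [0.5145, -0.1793, 0.0689]
tool_rot: [3.084, 1.57, -0.066]
force: [0.2, 0.1, -3.4]
grip_width: 0.0225
```

Request:
{"method": "play_rows", "body": {
  "deltas": [
    [5,5,0,0,0,7.5,15],
    [7,5,0,0,0,8,15],
    [7,5,0,0,0,8,15],
    [7,5,0,0,0,8,15],
    [7,5,0,0,0,8,15],
    [7,5,0,0,0,8,15],
    [7,5,0,0,0,8,15],
    [7,5,0,0,0,8,15]
  ]
}}

```text
clock: 5.95
position: [0.568, -0.1391, 0.0676]
tool_rot: [-1.476, 1.57, 2.77]
force: [-0.4, 0.3, -2.5]
grip_width: 0.0226
```

Request:
{"method": "play_rows", "body": {
  "deltas": [
    [7,5,0,0,0,8,15],
    [7,5,0,0,0,8,15],
    [7,3,0,0,0,8,15],
    [0,0,0,0,0,6.5,15],
    [0,0,0,0,0,0,15],
    [0,0,0,0,0,0,15]
  ]
}}

```text
clock: 6.7
position: [0.5889, -0.1265, 0.0679]
tool_rot: [-1.927, 1.57, 2.844]
force: [-0.3, -0.1, -3.7]
grip_width: 0.0227
```

```bash
python3 - <<'E'
from h import *
from scipy.spatial.transform import Rotation as Ro
s=telemetry.observe();c=cam("wrist");i=save("wrist","w2")
M=Ro.from_euler('xyz',s['tool_rot']).as_matrix();print(s['position'],s['qpos'].round(2),s['force'],s['grip_width'],M.round(3).tolist())
print(np.degrees(np.arctan2(M[1,1],M[0,1])))
t=save("top","top2");im=cv2.resize(t[130:230,185:355],None,fx=3,fy=3,interpolation=cv2.INTER_CUBIC)
h=np.vstack([i,np.pad(im,((0,0),(0,2),(0,0)))[:,:512]])[:,:,::-1][:600];cv2.imwrite("pics/c2.png",h)
o=np.array([.577,.0775]);a=np.radians(93.5);u=np.array([np.cos(a),np.sin(a)])
for y in(-.13,-.068,0): print(y,proj(c,[[*(o+y*u),.008]]).round(0))
E
```

```text
[ 0.58885255 -0.12652731  0.06793238] [-0.01  0.71  0.18  1.79 -0.19  0.66  0.34] [-0.31997879 -0.05314255 -3.69973539] 0.02267875049313595 [[-0.001, 0.998, 0.059], [0.0, 0.059, -0.998], [-1.0, -0.001, -0.0]]
3.3645516018947172
-0.13 [[257.  90.]]
-0.068 [[257. -30.]]
0 [[ 257. -192.]]
```

View pics/c2.png

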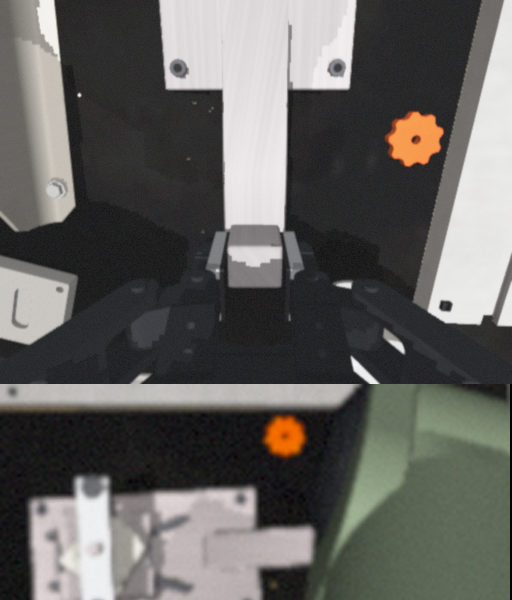

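The wedge is held square to the jack. Plate corners at (165,88) and (351,88) have their mid at 258, and the wedge mid is at 256.5. I nudge x by +1 mm and lower to a light touch on the plate.

Request:
{"method": "play_rows", "body": {
  "deltas": [
    [1,0,-12,0,0,0,15],
    [0,0,-10,0,0,0,15],
    [0,0,-5,0,0,0,15],
    [0,0,0,0,0,0,15],
    [0,0,0,0,0,0,15]
  ]
}}

```text
clock: 7.42
position: [0.5903, -0.1265, 0.0415]
tool_rot: [1.342, 1.57, -0.168]
force: [-0.5, 0.3, -2.8]
grip_width: 0.0227
```

Request:
{"method": "play_rows", "body": {
  "deltas": [
    [0,0,-1,0,0,0,15],
    [0,0,0,0,0,0,15],
    [0,0,0,0,0,0,15]
  ]
}}

```text
clock: 7.8
position: [0.5902, -0.1264, 0.0404]
tool_rot: [1.666, 1.571, 0.157]
force: [0.1, -0.4, -3.0]
grip_width: 0.0226
```

Request:
{"method": "play_rows", "body": {
  "deltas": [
    [0,0,-1,0,0,0,15],
    [0,0,0,0,0,0,15],
    [0,0,0,0,0,0,15]
  ]
}}

```text
clock: 8.18
position: [0.5901, -0.1265, 0.0393]
tool_rot: [-1.389, 1.571, -2.898]
force: [0.2, -0.4, -3.1]
grip_width: 0.0226
```

Request:
{"method": "play_rows", "body": {
  "deltas": [
    [0,0,-1,0,0,0,15],
    [0,0,0,0,0,0,15],
    [0,0,0,0,0,0,15]
  ]
}}

```text
clock: 8.55
position: [0.5901, -0.1265, 0.0383]
tool_rot: [-1.313, 1.571, -2.822]
force: [-0.1, 0.9, -3.5]
grip_width: 0.0229
```

Request:
{"method": "play_rows", "body": {
  "deltas": [
    [0,0,-1,0,0,0,15],
    [0,0,0,0,0,0,15],
    [0,0,0,0,0,0,15]
  ]
}}

```text
clock: 8.93
position: [0.5901, -0.1264, 0.0373]
tool_rot: [-1.783, 1.571, 2.991]
force: [0.6, -0.1, -2.6]
grip_width: 0.0229
```

Request:
{"method": "play_rows", "body": {
  "deltas": [
    [0,0,-0.5,0,0,0,15],
    [0,0,0,0,0,0,15],
    [0,0,0,0,0,0,15]
  ]
}}

```text
clock: 9.3
position: [0.5902, -0.1265, 0.0369]
tool_rot: [1.418, 1.571, -0.091]
force: [-0.3, -1.0, 0.5]
grip_width: 0.0228
```

Request:
{"method": "play_rows", "body": {
  "deltas": [
    [-0.3,5,0,0,0,0,15],
    [-0.3,5,0,0,0,0,15],
    [-0.3,5,0,0,0,0,15],
    [-0.3,5,0,0,0,0,15],
    [-0.3,5,0,0,0,0,15],
    [-0.3,5,0,0,0,0,15],
    [0,0,0,0,0,0,15],
    [0,0,0,0,0,0,15]
  ]
}}

```text
clock: 10.3
position: [0.5884, -0.0963, 0.0368]
tool_rot: [2.966, 1.571, 1.457]
force: [0.0, 1.1, 3.3]
grip_width: 0.0228
```

```bash
python3 - <<'E'
from h import *
i=save("wrist","w3")[:,:,::-1];t=save("scene","s3")[:,:,::-1]
cv2.imwrite("pics/c3.png",np.hstack([i,np.vstack([cv2.resize(t[150:280,165:290],(280,291)),np.zeros((93,280,3),np.uint8)])]))
E
```

```text
(no output)
```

View pics/c3.png

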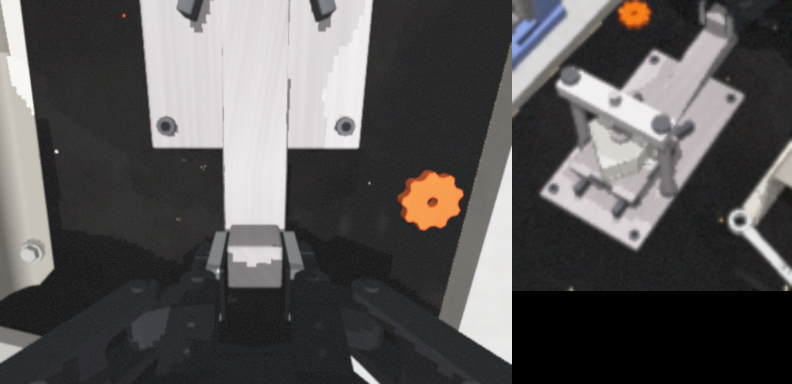

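Everything is centred: plate mid 256, flare mid 256.5, wedge mid 256. Keep going in.

Request:
{"method": "play_rows", "body": {
  "deltas": [
    [-0.3,5,0,0,0,0,15],
    [-0.3,5,0,0,0,0,15],
    [-0.3,5,0,0,0,0,15],
    [-0.3,5,0,0,0,0,15],
    [-0.3,5,0,0,0,0,15],
    [0,0,0,0,0,0,15],
    [0,0,0,0,0,0,15]
  ]
}}

```text
clock: 11.28
position: [0.587, -0.0712, 0.037]
tool_rot: [1.82, 1.57, 0.311]
force: [0.4, 2.5, 5.7]
grip_width: 0.0227
```

Request:
{"method": "play_rows", "body": {
  "deltas": [
    [-0.3,5,0,0,0,0,15],
    [-0.3,5,0,0,0,0,15],
    [-0.3,5,0,0,0,0,15],
    [-0.3,5,0,0,0,0,15],
    [-0.3,5,0,0,0,0,15],
    [-0.3,5,0,0,0,0,15],
    [0,0,0,0,0,0,15],
    [0,0,0,0,0,0,15]
  ]
}}

```text
clock: 12.28
position: [0.5853, -0.0412, 0.0371]
tool_rot: [1.805, 1.57, 0.296]
force: [0.1, 2.7, 7.7]
grip_width: 0.0227
```

Request:
{"method": "play_rows", "body": {
  "deltas": [
    [0,0,0.4,0,0,0,15],
    [0,0,0,0,0,0,15],
    [0,0,0,0,0,0,15]
  ]
}}

```text
clock: 12.65
position: [0.5849, -0.0415, 0.0371]
tool_rot: [-1.445, 1.57, -2.954]
force: [-0.5, 0.1, -0.3]
grip_width: 0.0225
```

Request:
{"method": "play_rows", "body": {
  "deltas": [
    [-0.3,4,0,0,0,0,15],
    [-0.3,4,0,0,0,0,15],
    [-0.1,2,0,0,0,0,15],
    [0,0,0,0,0,0,15],
    [0,0,0,0,0,0,15]
  ]
}}

```text
clock: 13.28
position: [0.5843, -0.0314, 0.0371]
tool_rot: [-1.666, 1.571, 3.108]
force: [-0.4, 0.9, -1.5]
grip_width: 0.0225
```

Request:
{"method": "play_rows", "body": {
  "deltas": [
    [-0.1,2,0,0,0,0,15],
    [-0.1,2,0,0,0,0,15],
    [-0.1,2,0,0,0,0,15],
    [-0.1,1,0,0,0,0,15],
    [0,1,0,0,0,0,15],
    [0,0,0,0,0,0,15],
    [0,0,0,0,0,0,15]
  ]
}}

```text
clock: 14.15
position: [0.5839, -0.0235, 0.0372]
tool_rot: [-2.483, 1.571, 2.291]
force: [0.5, -3.4, -1.6]
grip_width: 0.023
```

Request:
{"method": "play_rows", "body": {
  "deltas": [
    [-0.1,1,0,0,0,0,15],
    [0,1,0,0,0,0,15],
    [0,0,0,0,0,0,15],
    [0,0,0,0,0,0,15]
  ]
}}

```text
clock: 14.65
position: [0.5838, -0.0213, 0.0372]
tool_rot: [-2.817, 1.571, 1.957]
force: [-0.1, -2.5, -2.3]
grip_width: 0.0228
```

Lifting has begun (push about 3 N, tip about +20 mm). One close look at the stop gap should help me choose the step size.

```bash
python3 - <<'E'
from h import *
t=np.mean([vision.grab_frame("scene").astype(float) for _ in range(4)],0).astype(np.uint8)[:,:,::-1]
cv2.imwrite("pics/c4.png",cv2.resize(t[176:241,180:260],(800,650),interpolation=cv2.INTER_CUBIC)[:600])
c=cam("scene");o=np.array([.577,.0775]);a=np.radians(93.5);u=np.array([np.cos(a),np.sin(a)]);w=np.array([u[1],-u[0]])
f=lambda x,y,z:((proj(c,[[*(o+x*w+y*u),z]])[0]-[180,176])*10).round(0).tolist()
for z in (.068,.069,.072,.075,.078,.108): print(z,[f(x,y,z) for x,y in((0,0),(-.01,0),(0,.01))])
E
```

```text
0.068 [[335.0, 345.0], [376.0, 367.0], [307.0, 382.0]]
0.069 [[334.0, 343.0], [375.0, 365.0], [306.0, 379.0]]
0.072 [[333.0, 335.0], [374.0, 357.0], [305.0, 372.0]]
0.075 [[332.0, 327.0], [373.0, 350.0], [303.0, 364.0]]
0.078 [[330.0, 320.0], [372.0, 342.0], [302.0, 357.0]]
0.108 [[317.0, 241.0], [359.0, 263.0], [287.0, 278.0]]
```

View pics/c4.png

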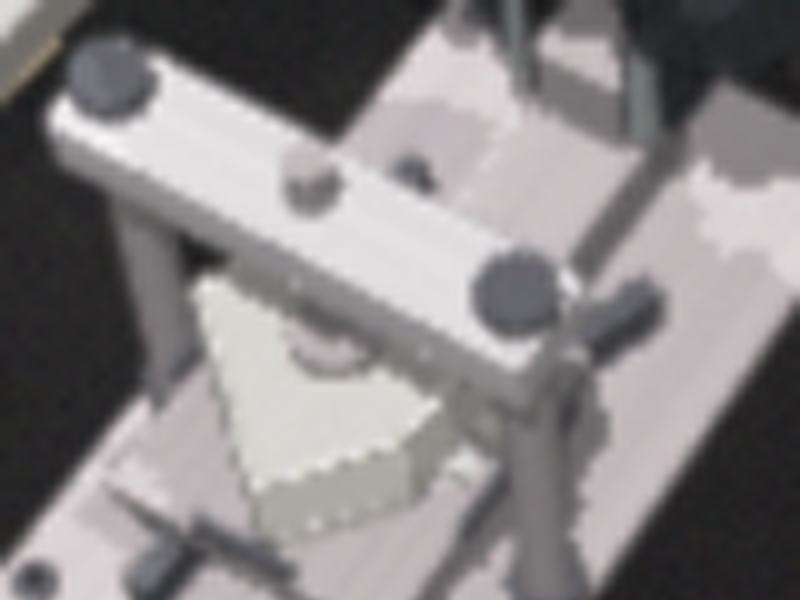

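The foot's lower rim is at (330,378), so its underside is at z≈0.072 (±3 mm). Stop contact could come 4–20 mm of travel from here, so I use small steps and read the force each time.

Request:
{"method": "play_rows", "body": {
  "deltas": [
    [0,0.5,0,0,0,0,15],
    [0,0.5,0,0,0,0,15],
    [0,0,0,0,0,0,15],
    [0,0,0,0,0,0,15]
  ]
}}

```text
clock: 15.35
position: [0.5838, -0.0205, 0.0372]
tool_rot: [-0.212, 1.571, -1.721]
force: [-0.1, -4.4, -1.9]
grip_width: 0.023
```

Request:
{"method": "play_rows", "body": {
  "deltas": [
    [-0.1,0.5,0,0,0,0,15],
    [0,0,0,0,0,0,15],
    [0,0,0,0,0,0,15]
  ]
}}

```text
clock: 15.72
position: [0.5837, -0.0199, 0.0372]
tool_rot: [-2.981, 1.571, 1.793]
force: [0.7, -3.7, -1.7]
grip_width: 0.0227
```

Request:
{"method": "play_rows", "body": {
  "deltas": [
    [0,0.3,0,0,0,0,15],
    [0,0.3,0,0,0,0,15],
    [0,0,0,0,0,0,15],
    [0,0,0,0,0,0,15]
  ]
}}

```text
clock: 16.23
position: [0.5837, -0.0193, 0.0372]
tool_rot: [-2.108, 1.571, 2.666]
force: [0.2, -3.1, -2.4]
grip_width: 0.0226
```

Request:
{"method": "play_rows", "body": {
  "deltas": [
    [0,0.4,0,0,0,0,15],
    [0,0.3,0,0,0,0,15],
    [0,0,0,0,0,0,15],
    [0,0,0,0,0,0,15]
  ]
}}

```text
clock: 16.73
position: [0.5837, -0.0186, 0.0372]
tool_rot: [-2.79, 1.571, 1.984]
force: [0.3, -4.2, -1.5]
grip_width: 0.0226
```

Request:
{"method": "play_rows", "body": {
  "deltas": [
    [0,0.4,0,0,0,0,15],
    [0,0.3,0,0,0,0,15],
    [0,0,0,0,0,0,15],
    [0,0,0,0,0,0,15]
  ]
}}

```text
clock: 17.23
position: [0.5837, -0.0179, 0.0372]
tool_rot: [-2.384, 1.571, 2.39]
force: [-0.2, -3.9, -1.8]
grip_width: 0.0223
```

Request:
{"method": "play_rows", "body": {
  "deltas": [
    [-0.1,0.4,0,0,0,0,15],
    [0,0.3,0,0,0,0,15],
    [0,0,0,0,0,0,15],
    [0,0,0,0,0,0,15]
  ]
}}

```text
clock: 17.73
position: [0.5836, -0.0172, 0.0372]
tool_rot: [-2.437, 1.571, 2.337]
force: [0.3, -4.2, -2.0]
grip_width: 0.0227
```

Request:
{"method": "play_rows", "body": {
  "deltas": [
    [0,0.4,0,0,0,0,15],
    [0,0.3,0,0,0,0,15],
    [0,0,0,0,0,0,15],
    [0,0,0,0,0,0,15]
  ]
}}

```text
clock: 18.23
position: [0.5836, -0.0165, 0.0372]
tool_rot: [-2.053, 1.571, 2.721]
force: [0.1, -3.4, -2.2]
grip_width: 0.023
```

Request:
{"method": "play_rows", "body": {
  "deltas": [
    [0,0.4,0,0,0,0,15],
    [0,0.4,0,0,0,0,15],
    [0,0,0,0,0,0,15],
    [0,0,0,0,0,0,15]
  ]
}}

```text
clock: 18.73
position: [0.5836, -0.0157, 0.0372]
tool_rot: [-2.417, 1.571, 2.357]
force: [0.7, -3.0, -2.5]
grip_width: 0.0223
```

Request:
{"method": "play_rows", "body": {
  "deltas": [
    [0,0.4,0,0,0,0,15],
    [-0.1,0.4,0,0,0,0,15],
    [0,0,0,0,0,0,15],
    [0,0,0,0,0,0,15]
  ]
}}

```text
clock: 19.23
position: [0.5835, -0.0149, 0.0372]
tool_rot: [2.891, 1.571, 1.382]
force: [0.2, -3.4, -2.1]
grip_width: 0.0224
```

Request:
{"method": "play_rows", "body": {
  "deltas": [
    [0,0.4,0,0,0,0,15],
    [0,0.4,0,0,0,0,15],
    [0,0,0,0,0,0,15],
    [0,0,0,0,0,0,15]
  ]
}}

```text
clock: 19.73
position: [0.5835, -0.0141, 0.0372]
tool_rot: [-2.066, 1.571, 2.708]
force: [-0.2, -3.6, -2.3]
grip_width: 0.0231
```

Request:
{"method": "play_rows", "body": {
  "deltas": [
    [0,0.4,0,0,0,0,15],
    [0,0.4,0,0,0,0,15],
    [0,0,0,0,0,0,15],
    [0,0,0,0,0,0,15]
  ]
}}

```text
clock: 20.23
position: [0.5835, -0.0133, 0.0372]
tool_rot: [-2.597, 1.571, 2.177]
force: [0.1, -3.7, -3.0]
grip_width: 0.0229
```

Request:
{"method": "play_rows", "body": {
  "deltas": [
    [-0.1,0.4,0,0,0,0,15],
    [0,0.4,0,0,0,0,15],
    [0,0,0,0,0,0,15],
    [0,0,0,0,0,0,15]
  ]
}}

```text
clock: 20.72
position: [0.5834, -0.0125, 0.0372]
tool_rot: [-2.66, 1.571, 2.114]
force: [0.7, -3.3, -2.6]
grip_width: 0.0231
```

Request:
{"method": "play_rows", "body": {
  "deltas": [
    [0,0.4,0,0,0,0,15],
    [0,0.4,0,0,0,0,15],
    [0,0,0,0,0,0,15],
    [0,0,0,0,0,0,15]
  ]
}}

```text
clock: 21.22
position: [0.5834, -0.0117, 0.0372]
tool_rot: [-2.1, 1.571, 2.674]
force: [0.3, -3.9, -2.4]
grip_width: 0.0226
```

Request:
{"method": "play_rows", "body": {
  "deltas": [
    [0,0.4,0,0,0,0,15],
    [0,0.4,0,0,0,0,15],
    [0,0,0,0,0,0,15],
    [0,0,0,0,0,0,15]
  ]
}}

```text
clock: 21.72
position: [0.5834, -0.0109, 0.0372]
tool_rot: [2.296, 1.571, 0.787]
force: [0.0, -3.3, -2.4]
grip_width: 0.0225
```

Request:
{"method": "play_rows", "body": {
  "deltas": [
    [-0.1,0.4,0,0,0,0,15],
    [0,0.4,0,0,0,0,15],
    [0,0,0,0,0,0,15],
    [0,0,0,0,0,0,15]
  ]
}}

```text
clock: 22.22
position: [0.5833, -0.0107, 0.0372]
tool_rot: [0.062, 1.57, -1.448]
force: [1.2, -6.8, -2.4]
grip_width: 0.0229
```

Contact: it moved only 0.2 mm for a 0.8 mm command, and the push rose by about 3 N, so the press is about 5 N. A bit more, towards 10 N.

Request:
{"method": "play_rows", "body": {
  "deltas": [
    [0,0.4,0,0,0,0,15],
    [0,0,0,0,0,0,15],
    [0,0,0,0,0,0,15]
  ]
}}

```text
clock: 22.6
position: [0.5833, -0.0106, 0.0372]
tool_rot: [0.033, 1.57, -1.477]
force: [-0.1, -7.6, -3.5]
grip_width: 0.0227
```

Request:
{"method": "play_rows", "body": {
  "deltas": [
    [0,0.3,0,0,0,0,15],
    [0,0,0,0,0,0,15],
    [0,0,0,0,0,0,15]
  ]
}}

```text
clock: 22.98
position: [0.5833, -0.0105, 0.0372]
tool_rot: [-0.004, 1.57, -1.514]
force: [0.1, -9.4, -3.4]
grip_width: 0.0227
```

Request:
{"method": "play_rows", "body": {
  "deltas": [
    [0,-0.5,0,0,0,0,15],
    [0,-0.5,0,0,0,0,15],
    [0,0,0,0,0,0,15],
    [0,0,0,0,0,0,15]
  ]
}}

```text
clock: 23.48
position: [0.5834, -0.0105, 0.0372]
tool_rot: [0.527, 1.571, -0.982]
force: [0.5, -5.1, -4.5]
grip_width: 0.0227
```

Request:
{"method": "play_rows", "body": {
  "deltas": [
    [0,-0.5,0,0,0,0,15],
    [0,0,0,0,0,0,15],
    [0,0,0,0,0,0,26],
    [0,0,0,0,0,0,40],
    [0,0,0,0,0,0,50],
    [0,0,0,0,0,0,50],
    [0,0,0,0,0,0,50]
  ]
}}

```text
clock: 24.35
position: [0.5833, -0.011, 0.0372]
tool_rot: [-2.843, 1.571, 1.931]
force: [-0.1, 0.5, -0.7]
grip_width: 0.0497
```

Request:
{"method": "play_rows", "body": {
  "deltas": [
    [0,0,5,0,0,0,50],
    [0,0,15,0,0,0,50],
    [0,0,25,0,0,0,50],
    [0,0,30,0,0,0,50],
    [0,-10,30,0,0,0,50],
    [0,-20,30,0,0,0,50],
    [0,0,0,0,0,0,50],
    [0,0,0,0,0,0,50]
  ]
}}

```text
clock: 25.35
position: [0.5832, -0.0405, 0.1724]
tool_rot: [2.699, 1.57, 1.19]
force: [-0.3, 0.8, -0.2]
grip_width: 0.0501
```

```bash
python3 - <<'E'
from h import *
s=telemetry.observe();print(s['clock'],s['position'],s['force'],s['grip_width'])
w=vision.grab_frame("wrist")[:,:,::-1];t=vision.grab_frame("scene")[:,:,::-1]
cv2.imwrite("pics/c5.png",np.hstack([cv2.resize(w,(384,288)),cv2.resize(t[160:288,165:335],(383,288),interpolation=cv2.INTER_CUBIC)]))
c=cam("wrist");hx=np.array([.5833,-.0105])
print(proj(c,[[*hx,.058]]).round(0)*.75)
E
```

```text
25.35 [ 0.58317064 -0.04050166  0.17237831] [-0.33502498  0.75824782 -0.24069104] 0.05005011699930801
[[194.25 111.75]]
```

View pics/c5.png

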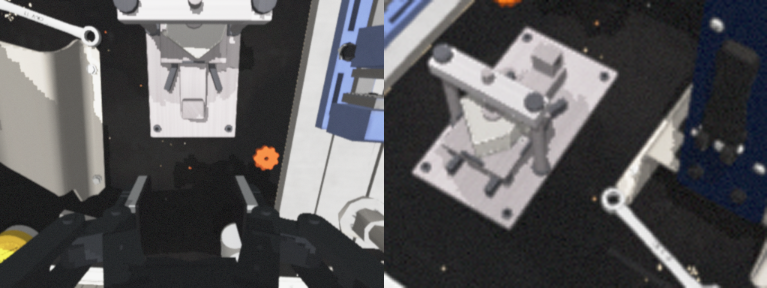

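The wedge is in the channel with its heel at (194,108) against a predicted (194,112). The mould is square under the stop, the gripper is clear and the force reads zero. I hand in now.

```bash
python3 -c "
from h import *
print(workorder.job_done())"
```

```text
the job is handed in; nothing more can be done
None
```

The wedge is in the jack and the mould is pressed up against the height stop. I let go of the wedge and handed the job in at about 25 s; no verdict was reported.

- **Insertion:** I gripped the wedge by its heel, turned it about 94° and slid its thin end into the channel. It was centred to about 0.5 mm in the wrist image.
- **Contact:** Lifting took about 3.6 N. I felt the stop with the wedge's thin end about 31 mm past the foot, and pushed on to 9.4 N. By the given ratio that is a press of about 8–12 N.
- **Release:** I eased the push off before opening the gripper. The measured tool position did not change while the push eased from 9.4 to 5.1 N, so the wedge held.
- **Last checks:** The tool force read zero apart from noise. The final wrist and scene pictures show the wedge seated and the mould in place, and the things still visible look unmoved. I did not re-measure the bystanders.
- **Not verified or slightly off:**
  - The press after release could not be measured and is inferred from the push.
  - The heel sat about 4 pixels from where I predicted it in the last picture, which was scaled to three quarters. I judged this to be reading error on the heel block and did not check further.

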